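# Weigh a dropper bottle and sort it as full or spent

### The arm

A 7-joint arm with a two-finger parallel gripper is mounted at the origin on the work surface; the furniture and walls round the work are solid. World frame = base frame: x ahead of the robot, y to its left, z up, the work surface at z = 0. Lengths are in mm, angles in rad, forces in N, time in s.
With the tool pointing down it reaches from about 350 to 900 mm from the base axis. Payload 7.2 kg.
Tool frame: the origin (TCP) lies at the very end of the fingers, on their centre line; the grasp point (between the pads) lies 19 mm behind it; z points along the fingers, y is the direction in which the jaws open and shut (so a half turn about z gives the same grasp; the last joint's range is limited). The gripper opens to 88 mm and grips with 3 to 60 N. Pads are 20 mm wide; open, the fingers measure 115 mm over their backs; the gripper's body (75 mm by 178 mm) begins 61 mm behind the grasp point.
Start: joints at [1.057, 0.411, -0.013, 1.596, 0.006, 1.134, -0.082], TCP at [269.477, -563.925, 222.653] pointing down, gripper open.
Joint ranges: [-2.95, 2.95], [-0.29, 1.99], [-1.47, 1.44], [0.14, 2.54], [-1.03, 4.17], [0.13, 1.85], [-2.86, 2.86]. Speed limits (rad/s): [2.39, 2.39, 3.01, 3.01, 3.14, 3.14, 3.14].

### API

Orientations are given as a unit quaternion [x, y, z, w].
In Python, from bench import arm gives the robot as it stands.
- The arm moves only by the tool servo_tool, never from a script. Its argument "targets" is a list of rows, each a list of 7 numbers: the shift along the tool's x, y, z in mm, then the turn, a rotation vector about the tool's x, y, z in rad, then the closure, from -1 (fully open) to 1 (shut), so that 0 is half open. In form: [[tx, ty, tz, ax, ay, az, hand], ...]. A call has 1 to 5 rows; each row is the pose to reach, as a shift and turn from the pose commanded when the call began, along the tool's axes at that moment; what a row does not reach only later rows make up. A row lasts 1/8 s, in which the tool goes at most 62.5 mm and 10.7 degrees, less where a joint would pass 70% of its speed; a pose out of reach is approached as far as the arm can. A call with a gripper value outside its range is refused whole. The fingers move at their own pace and stop on an object; "squeeze" is the grip in N (left out, the last holds). Time passes only in rows, so rows that repeat a pose let the fingers close. It gives the time, the measured TCP pose, the force and the opening at its end, in the units of the state.
- arm.sense(): the state, without advancing time (a new reading comes with each control period).
- arm.get_image(name): name is "scene" or "top"; returns a dict with "frame" (480x640x3 uint8, blue, green, red), "intrinsics" (3x3 intrinsics, pixels), "k1" (the pictures are not rectified: a ray, as slopes to the right and down, at radius r is drawn at 1 + k1 r^2 times it, then the intrinsics apply), "R" (3x3) and "t" (3): a world point X has camera coordinates R X + t. Camera axes: x right, y down, z forward; pixel columns grow to the right and rows downward; lengths in mm; the calibration is good to about 2 mm. A picture is of the moment at which its call begins. There is no depth.
- arm.finish_job(): hands the job in, once; it reports no verdict.
The state is a dict: "t": time; "q": joint angles; "qd": joint speeds; "effort": joint torques, N m; "eef_pos": TCP position; "eef_rot": TCP orientation; "force": force on the tool from outside, world axes, zero at the start; "torque": the same for the moment, N m; "grip_width": opening from 0.0 (shut) to 1.0 (fully open).
Only numpy, scipy, OpenCV 4.12 (cv2) and the standard library are available. Lean on these libraries where they do the work, as an engineer would, in place of code of your own. Each camera call takes 0.05 s, during which the arm holds its last target. There are 200 camera calls.

### The job

Weigh the small white dropper bottle with the blue cap: stand it on the empty pan of the balance, let go of it and watch until the beam has come to rest. If its pan sinks, it outweighs the brass weight on the other pan and is full: then stand it in the green tray; if its pan stays up, it is spent: then stand it in the red tray. Keep the bottle upright throughout.

Things in the scene. Friction and masses are not known exactly. Their poses are not given: they have to be found in the camera images.
- dropper: Bottle to weigh: small, round, white, closed, blue cap, purple label band, standing loose on the bench. Body 34 mm across up to 58 mm height, cap 20 mm across above it, 78 mm high in all. Origin: centre of its underside, z up along its axis. Its weight varies from run to run (24 to 96 g) and cannot be seen.
- pan (a point): Top centre of the balance's empty pan (z up): level rimless steel disc, 90 mm across. The brass weight's (fixed, 60 g) pan is 200 mm off, to the robot's left (+y); a 94 mm high scale plate between. Pan z 85 mm when empty or lightly loaded; a load over 60 g, anywhere on it, sinks it to z 55 mm (beam tilts from -9 to +9 degrees) within 2 s of release. Balance fixed; place and turn vary.
- tray_green: The green tray, 100 x 100 x 18 mm outside, walls and floor 3 mm thick, open on top, fixed to the bench. Origin: centre of its underside (on the bench), z up, x and y along its sides; the floor lies 3 mm above the origin, the rim 18 mm. For a bottle heavier than the brass weight. Green and red tray may change places.
- tray_red: The red tray, 100 x 100 x 18 mm outside, walls and floor 3 mm thick, open on top, fixed to the bench. Origin: centre of its underside (on the bench), z up, x and y along its sides; the floor lies 3 mm above the origin, the rim 18 mm. For a bottle lighter than the brass weight.
Mind the look-alikes: they are no part of the job. Leave any orange or pink look-alike of the dropper alone.

How it is judged:
By the outcome, as a careful person would: the job done as asked, in the order asked, and still so for the second after the job is handed in, with the robot touching nothing.
It also fails if it takes over 58 s, if anything falls off the work surface, if the arm or the gripper's body presses on something with over 40 N, if the wrist force passes 120 N, or if a joint passes its speed limit or range.

## Working session

There is one attempt and no reset: what is moved stays moved. The work goes in short steps, Python scripts to look and compute and a tool call to move; the robot and the scene stay as the last step left them, time stands still between calls to the robot, and variables do not carry over. Pictures are saved under pics/ and viewed, about 8 in all and at most 12, crops included, and the job is handed in when it is done.

Besides the shell and the picture viewer there is one more tool, called as a command line: name --pt "numbers of a row" for each row, then --argument value for the rest. servo_tool: Moves the arm, as the interface text tells. Its arguments: {"type":"object","properties":{"targets":{"type":"array","items":{"type":"array","items":{"type":"number"}}},"squeeze":{"type":"number"}},"required":["targets"]}

```bash
mkdir -p pics
cat > h.py <<'E'
import numpy as np, cv2
from bench import arm
def grab(name):
    d=arm.get_image(name); np.savez(f'pics/{name}.npz',**{k:np.array(v) for k,v in d.items()}); return d
def ray(d,u,v):
    K=np.array(d['intrinsics'],float); k1=float(d['k1'])
    p=cv2.undistortPoints(np.array([[[u,v]]],float),K,np.array([k1,0,0,0.]))[0,0]
    R=np.array(d['R']);t=np.array(d['t']).ravel()
    return -R.T@t, R.T@np.array([p[0],p[1],1])
def atz(d,u,v,z):
    c,r=ray(d,u,v); return c+r*(z-c[2])/r[2]
def proj(d,X):
    K=np.array(d['intrinsics'],float)
    return cv2.projectPoints(np.array([X],float),cv2.Rodrigues(np.array(d['R'],float))[0],np.array(d['t'],float).reshape(3,1),K,np.array([float(d['k1']),0,0,0]))[0].ravel()
E
python3 - <<'E'
from h import *
for n in('scene','top'):
    d=grab(n); cv2.imwrite(f'pics/{n}0.png',d['frame'])
    c,r=ray(d,320,240); print(n,c,r,d['k1'])
s=arm.sense(); print(s)
E
```

```text
scene [-23.5291234  450.49729421 932.93190897] [ 0.51848536 -0.42431374 -0.74256293] -0.0024342322256628137
top [356.64520373 -37.10900766 962.11487347] [ 0.22090382  0.03483031 -0.97478039] -0.025479870807805814
{'t': 0.1, 'q': array([ 1.05681133,  0.41181388, -0.01273962,  1.59693942,  0.00556445,
        1.13433877, -0.08221249]), 'qd': array([ 0.00114772, -0.00145636, -0.00101159, -0.00200165, -0.00023857,
        0.001199  , -0.00146108]), 'effort': array([ 3.32473690e-03, -5.89100862e+01,  6.44091927e-01, -2.91713244e+01,
       -5.38170116e-02,  1.45410435e-02,  7.97960524e-05]), 'eef_pos': array([ 269.2693485 , -563.50757795,  221.90536166]), 'eef_rot': array([ 9.75259460e-01,  2.21062092e-01, -1.91291078e-04, -7.06969787e-04]), 'force': array([0.14795207, 0.60282724, 0.71243664]), 'torque': array([ 0.04498897,  0.00752581, -0.04482971]), 'grip_width': 0.9992389523337023}
```

View pics/scene0.png

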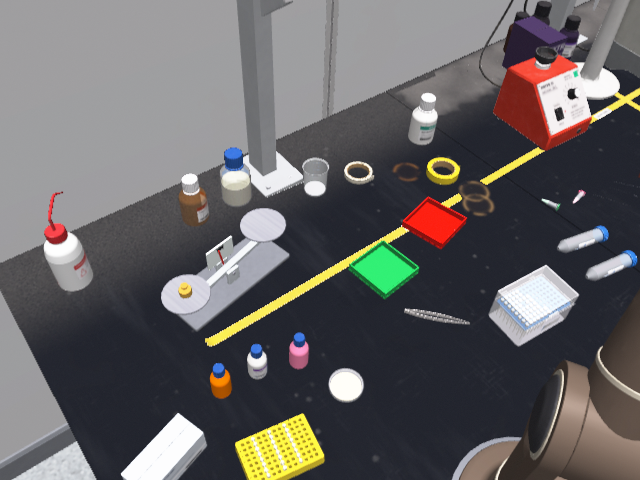

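View pics/top0.png

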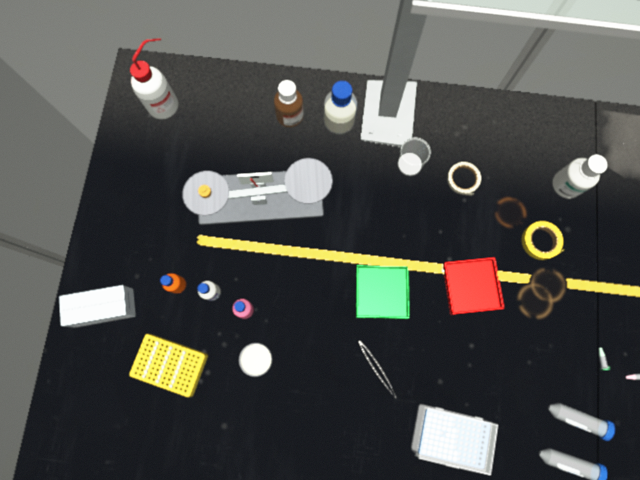

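Candidates (top image): orange (172,283), white (208,290), pink (243,308), large blue-cap flask (340,100), large white bottle (575,178). By the description it is the small white one at (208,290), which is (257,362) in scene. I'll check it in a close crop.

Run:
```python
from h import *
T=np.load('pics/top.npz');S=np.load('pics/scene.npz')
a=cv2.resize(T['frame'][250:330,150:270],None,fx=5,fy=5,interpolation=2)[:400]
b=cv2.resize(S['frame'][330:410,197:317],None,fx=5,fy=5,interpolation=2)[:400]
e=np.zeros((600,800,3),np.uint8)
e[:300,:450]=cv2.resize(a,(450,300)); e[300:,:450]=cv2.resize(b,(450,300))
cv2.imwrite('pics/crop1.png',e)
def tri(u1,u2):
    c1,r1=ray(T,*u1);c2,r2=ray(S,*u2)
    A=np.c_[r1,-r2]; x=np.linalg.lstsq(A,c2-c1,rcond=None)[0]
    p,q=c1+r1*x[0],c2+r2*x[1]; return (p+q)/2,np.linalg.norm(p-q)
print('cap',tri((204,286),(256,349)))
print('pan',tri((308.5,181),(263,226)), atz(T,308.5,181,85),atz(S,263,226,85))
print('brasspan',atz(T,206,193,55))
def cen(d,lo,hi):
    m=cv2.inRange(cv2.cvtColor(d['frame'],cv2.COLOR_BGR2HSV),lo,hi)
    n,l,s,c=cv2.connectedComponentsWithStats(m); i=1+np.argmax(s[1:,4]); 
    r=cv2.minAreaRect(np.argwhere(l==i)[:,::-1].astype(np.float32)); return r
g=((50,120,80),(75,255,255)); rd=((0,180,120),(5,255,255))
rg=cen(T,*g);print(rg,atz(T,*rg[0],10)); rg=cen(S,*g);print(atz(S,*rg[0],10))
f=T['frame'].copy(); f[:, :420]=0; f[:240]=0
rr=cen({'frame':f},*rd);print(rr,atz(T,*rr[0],10))
for p in[(172,283),(243,308)]:print(atz(T,*p,70))
print('base',atz(T,208,294,0))
print([atz(T,*p,0) for p in[(62,325),(130,316),(128,288),(150,335),(207,349),(256,360),(385,110)]])
```

```text
cap (array([447.64726167, 193.47282853,  69.75482936]), np.float64(0.8892732445515076))
pan (array([668.28725975,  30.36341905,  78.38681349]), np.float64(0.4085450673805611)) [665.78296055  29.73270701  85.        ] [663.13398961  33.70523292  85.        ]
brasspan [628.042145   225.86065456  55.        ]
((382.5, 291.0), (54.0, 53.0), 90.0) [ 486.55333139 -135.68638279   10.        ]
[ 486.18339747 -134.21663669   10.        ]
((473.56707763671875, 285.1036376953125), (53.559295654296875, 54.99490737915039), 83.6598129272461) [ 519.28843058 -310.79384279   10.        ]
[446.20525234 252.7621614   70.        ]
[417.37722391 116.8761762   70.        ]
base [440.61853923 201.26389731   0.        ]
[array([346.26382261, 472.6784488 ,   0.        ]), array([379.83475055, 344.45933151,   0.        ]), array([432.82672579, 359.84602858,   0.        ]), array([349.12846727, 298.4933626 ,   0.        ]), array([336.89028011, 184.90631989,   0.        ]), array([328.26088634,  88.99230608,   0.        ]), array([ 875.35449751, -105.83198913,    0.        ])]
```

View pics/crop1.png

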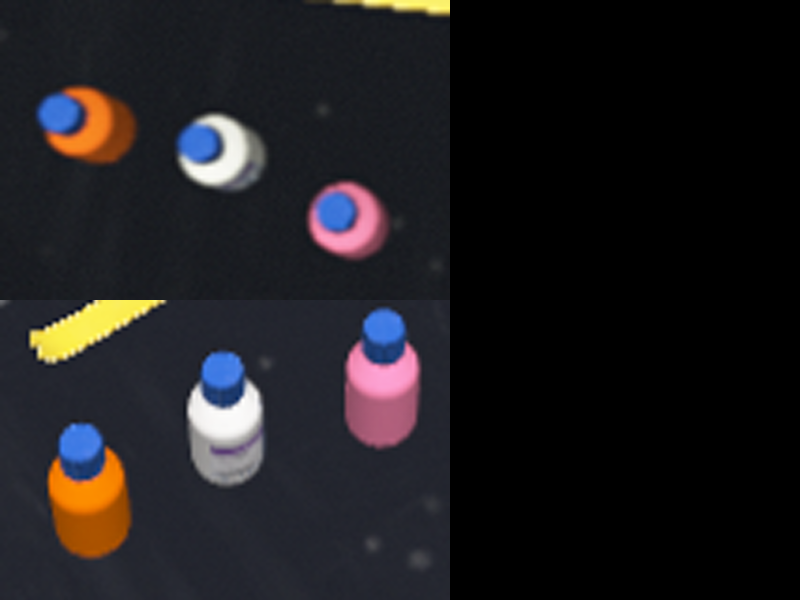

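The crop confirms it: the white bottle with the purple band stands between the orange and pink ones. Next I refine the cap, pan and trays, and work out the first move.

```bash
cat >> h.py <<'E'
from scipy.spatial.transform import Rotation as Ro
def delta(P,yaw_deg=None):
    "tool-frame shift and turn to world TCP P, tool y at world yaw, pointing down"
    s=arm.sense(); R0=Ro.from_quat(s['eef_rot']); sh=R0.inv().apply(np.array(P)-s['eef_pos'])
    if yaw_deg is None: return sh.round(1)
    a=np.radians(yaw_deg); y=np.array([np.cos(a),np.sin(a),0]); z=np.array([0,0,-1.])
    R1=Ro.from_matrix(np.c_[np.cross(y,z),y,z])
    return sh.round(1),(R0.inv()*R1).as_rotvec().round(4)
E
python3 - <<'E'
from h import *
from scipy.optimize import least_squares
T=np.load('pics/top.npz');S=np.load('pics/scene.npz')
print('cap@78',atz(T,203.3,288.1,78),atz(S,256.5,347.9,78))
for d,p in((T,(308.5,181)),(S,(263,226))):
    f=d['frame']; r=40
    x,y=map(int,p); g=cv2.cvtColor(f,cv2.COLOR_BGR2HSV)
    sub=g[y-r:y+r,x-r:x+r]; m=cv2.inRange(sub,(0,0,105),(180,60,255))
    m=cv2.morphologyEx(m,cv2.MORPH_OPEN,cv2.getStructuringElement(2,(17,17)))
    n,l,s,c=cv2.connectedComponentsWithStats(m);i=l[r,r]
    cs=cv2.findContours((l==i).astype(np.uint8),0,1)[0][0]; e=cv2.fitEllipse(cs)
    u=(e[0][0]+x-r,e[0][1]+y-r); print(u,e[1],sub[r,r],atz(d,*u,85))
print('flask top',[atz(T,340,90,z) for z in(100,140)],'brown',atz(T,287,88,120))
print(delta([445,194,180],-12))
E
```

```text
cap@78 [443.2530293  192.21959937  78.        ] [444.03089261 193.860773    78.        ]
(297.81723403930664, 189.49144744873047) (56.06923294067383, 72.649169921875) [107   8 217] [646.68566147  47.43018988  85.        ]
(256.460147857666, 240.52770233154297) (54.75687026977539, 69.62349700927734) [123  11 226] [638.75488093  65.03828689  85.        ]
flask top [array([853.22761848,  -8.02877354, 100.        ]), array([830.1874214 ,  -9.37802455, 140.        ])] brown [833.67066757  91.66131172 120.        ]
(array([ 485.2, -607.6,   42.8]), array([-1.400e-03, -6.000e-04, -9.155e-01]))
```

servo_tool --pt "60 -75 5 0 0 -0.1 -0.2" --pt "110 -140 12 0 0 -0.2 -0.2" --pt "155 -195 16 0 0 -0.3 -0.2" --pt "200 -250 20 0 0 -0.4 -0.2" --pt "242 -304 21 0 0 -0.46 -0.2"

```text
t: 0.72
eef_pos: [339.6, -257.9, 204.3]
eef_rot: [0.899, 0.439, -0.0, 0.0]
force: [1.9, -0.3, 0.5]
grip_width: 0.6
```

```bash
python3 -c "
from h import *
print(arm.sense()['t'],arm.sense()['eef_pos'],delta([443.7,193,180],-12))"
```

```text
0.725 [ 339.6484868  -257.91987622  204.31183081] (array([ 419.5, -195.3,   24.3]), array([-0.000e+00,  1.000e-04, -4.531e-01]))
```

servo_tool --pt "50 -24 3 0 0 -0.07 -0.2" --pt "105 -50 6 0 0 -0.14 -0.2" --pt "160 -75 10 0 0 -0.21 -0.2" --pt "215 -100 13 0 0 -0.28 -0.2" --pt "265 -124 16 0 0 -0.35 -0.2"

```text
t: 1.35
eef_pos: [405.7, 27.0, 188.6]
eef_rot: [0.809, 0.588, 0.0, 0.0]
force: [0.3, -0.5, -0.6]
grip_width: 0.597
```

```bash
python3 -c "
from h import *
print(arm.sense()['t'],arm.sense()['eef_pos'],delta([443.7,193,180],-12))"
```

```text
1.35 [405.67916241  27.02614653 188.5952873 ] (array([169.6, -14.9,   8.6]), array([ 0.0007,  0.    , -0.1031]))
```

servo_tool --pt "50 -4 3 0 0 -0.03 -0.2" --pt "100 -9 6 0 0 -0.07 -0.2" --pt "145 -13 9 0 0 -0.103 -0.2" --pt "170 -15 9 0 0 -0.103 -0.2" --pt "170 -15 9 0 0 -0.103 -0.2"

```text
t: 1.98
eef_pos: [443.6, 193.2, 179.2]
eef_rot: [0.777, 0.63, -0.0, -0.001]
force: [-0.2, -0.5, -0.1]
grip_width: 0.602
```

Run:
```python
from h import *
print(arm.sense()['t'],delta([443.7,193,180],-12))
d=grab('scene');t=grab('top')
for n,D in(('s',d),('t',t)):
    f=D['frame'].copy()
    for z in (82,85):
      for a in np.linspace(0,6.283,60):
        u=proj(D,[664.5+45*np.cos(a),31.7+45*np.sin(a),85]); f[int(round(u[1])),int(round(u[0]))]=(0,0,255)
    for (x,y,r,z) in((443.7,193,17,0),(443.7,193,10,78)):
      for a in np.linspace(0,6.283,40):
        u=proj(D,[x+r*np.cos(a),y+r*np.sin(a),z]); f[int(round(u[1])),int(round(u[0]))]=(0,255,255)
    c=f[180:400,140:360] if n=='s' else f[130:350,130:350]
    if n=='s':A=c
    else:B=c
cv2.imwrite('pics/c2.png',cv2.resize(np.hstack([A,B]),(800,400),interpolation=cv2.INTER_NEAREST))
```

```text
1.975 (array([-0.2,  0.1, -0.8]), array([-0.0011, -0.0007,  0.0007]))
```

View pics/c2.png

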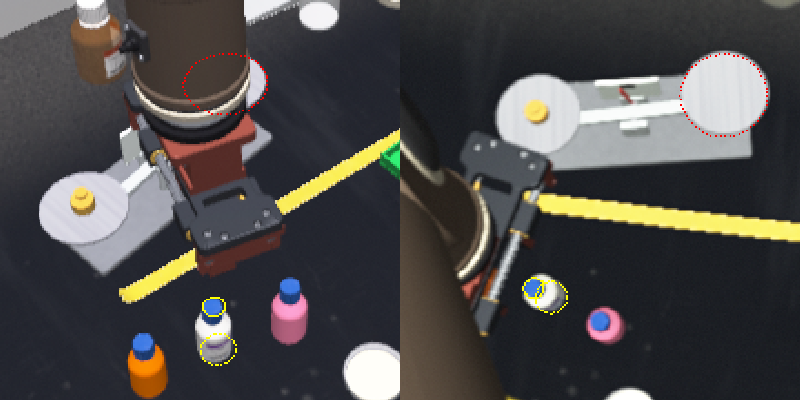

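Overlay check: in the left crop the cap circle sits on the cap at (213,307) and the base at (217,348). The pan circle fits the disc in the right crop at (725,93). I descend.

servo_tool --pt "0 0 40 0 0 0 -0.2" --pt "0 0 80 0 0 0 -0.2" --pt "0 0 115 0 0 0 -0.2" --pt "0 0 140 0 0 0 -0.2" --pt "0 0 152 0 0 0 -0.2"

```text
t: 2.7
eef_pos: [443.4, 189.4, 26.5]
eef_rot: [0.778, 0.628, -0.001, 0.0]
force: [-0.3, 0.7, 0.6]
grip_width: 0.6
```

servo_tool --pt "0 0 0 0 0 0 0.1" --pt "0 0 0 0 0 0 0.5" --pt "0 0 0 0 0 0 1" --pt "0 0 0 0 0 0 1" --pt "0 0 0 0 0 0 1" --squeeze 10

```text
t: 3.32
eef_pos: [444.7, 191.5, 28.4]
eef_rot: [0.778, 0.628, 0.001, 0.0]
force: [-1.1, -1.9, 6.3]
grip_width: 0.381
```

servo_tool --pt "0 0 -5 0 0 0 1" --pt "0 0 -20 0 0 0 1" --pt "0 0 -50 0 0 0 1" --pt "0 0 -90 0 0 0 1" --pt "0 0 -130 0 0 0 1"

```text
t: 3.95
eef_pos: [443.6, 191.5, 159.5]
eef_rot: [0.778, 0.629, 0.0, -0.0]
force: [0.9, 0.3, -0.3]
grip_width: 0.376
```

Run:
```python
from h import *
d=grab('scene'); u=proj(d,arm.sense()['eef_pos']).astype(int); print(u)
x,y=np.clip(u-[80,60],0,[480,360]); cv2.imwrite('pics/c3.png',cv2.resize(d['frame'][y:y+120,x:x+160],None,fx=4,fy=4))
print(delta([664.5,31.7,170],-12), delta([664.5,31.7,170],-25))
```

```text
[253 317]
(array([-112.1,  247.7,   -4.8]), array([ 0.0055, -0.0037, -0.0015])) (array([-112.1,  247.7,   -4.8]), array([ 0.0051, -0.0043,  0.2254]))
```

View pics/c3.png

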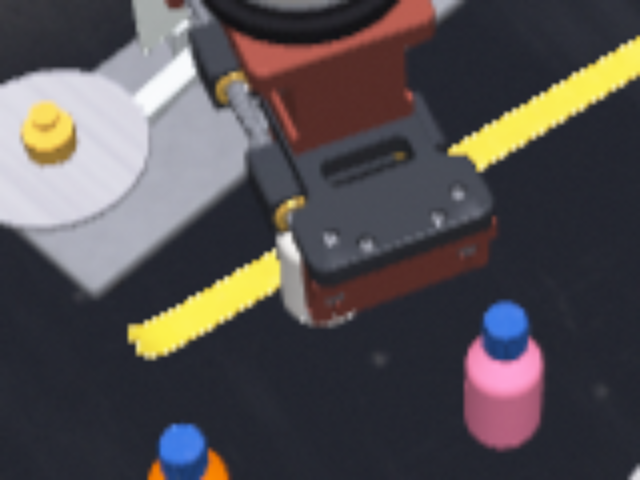

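servo_tool --pt "-15 34 -4 0 0 0 1" --pt "-37 82 -7 0 0 0 1" --pt "-60 132 -7 0 0 0 1" --pt "-80 177 -6 0 0 0 1" --pt "-96 213 -6 0 0 0 1"

```text
t: 4.62
eef_pos: [633.3, 51.0, 164.1]
eef_rot: [0.778, 0.628, 0.0, 0.0]
force: [-0.1, 0.2, -0.2]
grip_width: 0.376
```

servo_tool --pt "-12 26 0 0 0 0 1" --pt "-16 35 0 0 0 0 1" --pt "-16 35 0 0 0 0 1" --pt "-16 35 0 0 0 0 1"

```text
t: 5.12
eef_pos: [661.9, 31.1, 163.9]
eef_rot: [0.777, 0.629, 0.0, -0.0]
force: [1.4, -0.5, -0.3]
grip_width: 0.378
```

Run:
```python
from h import *
print(arm.sense()['force'],delta([664.5,31.7,113.5],-12))
d=grab('top');e=grab('scene')
cv2.imwrite('pics/c4.png',np.hstack([cv2.resize(x['frame'][a:a+140,b:b+100],None,fx=4,fy=4) for x,a,b in((d,110,270),(e,140,200))]))
```

```text
[ 1.36607988 -0.45419413 -0.25020535] (array([ 1.1,  2.4, 50.4]), array([-0.0004, -0.0004, -0.0008]))
```

View pics/c4.png

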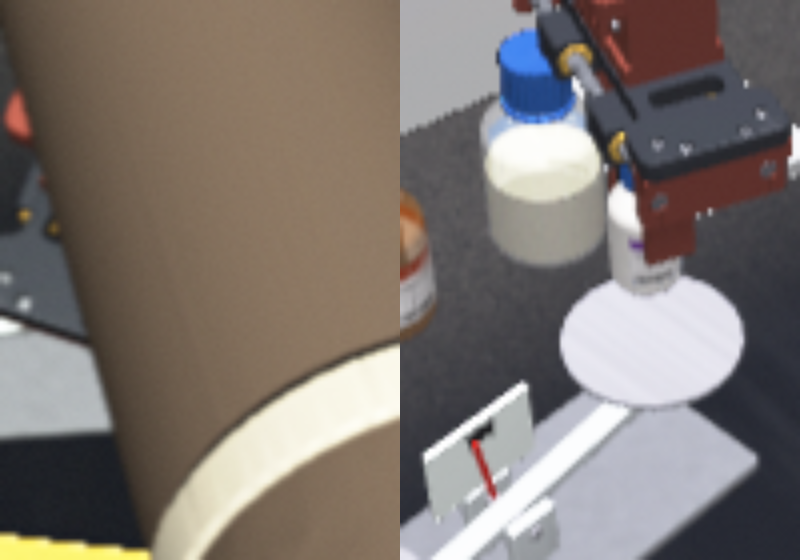

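servo_tool --pt "0 1 20 0 0 0 1" --pt "1 2 35 0 0 0 1" --pt "1 2 44 0 0 0 1" --pt "1 2 48 0 0 0 1" --pt "1 2 50 0 0 0 1"

```text
t: 5.85
eef_pos: [665.1, 30.3, 113.4]
eef_rot: [0.778, 0.628, 0.0, -0.0]
force: [0.1, -0.1, -0.2]
grip_width: 0.382
```

servo_tool --pt "0 0 0.5 0 0 0 1" --pt "0 0 0.5 0 0 0 1"

```text
t: 6.1
eef_pos: [665.3, 30.3, 113.5]
eef_rot: [0.778, 0.628, 0.0, 0.0]
force: [0.0, 0.6, 0.6]
grip_width: 0.38
```

Run:
```python
from h import *
print(arm.sense()['eef_pos'],arm.sense()['force'])
e=grab('scene')
cv2.imwrite('pics/c5.png',cv2.resize(e['frame'][150:270,190:330],None,fx=5,fy=5))
```

```text
[665.25143103  30.27682115 113.49260463] [0.02880076 0.62196225 0.62478039]
```

View pics/c5.png

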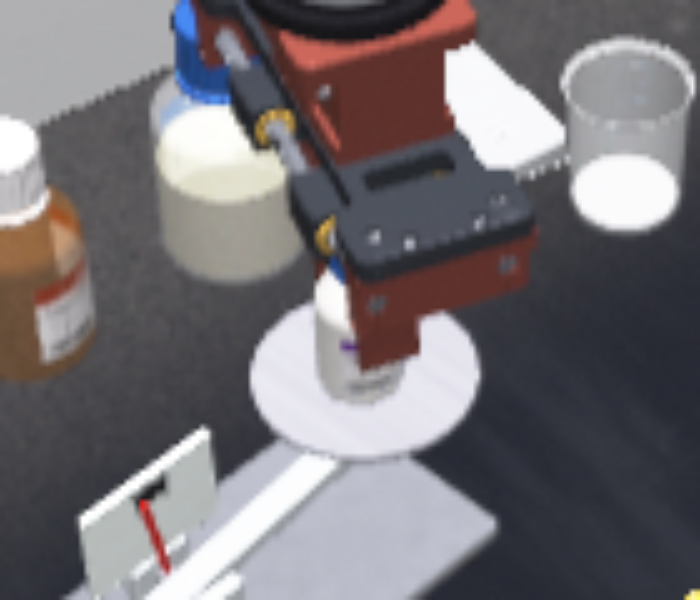

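The bottle stands at the disc centre, at crop (360,375). I lower 1 mm, release, wait and retreat.

servo_tool --pt "0 0 1 0 0 0 1" --pt "0 0 1 0 0 0 0.2" --pt "0 0 1 0 0 0 0.0" --pt "0 0 1 0 0 0 -0.3" --pt "0 0 1 0 0 0 -0.4"

```text
t: 6.78
eef_pos: [665.0, 30.2, 112.1]
eef_rot: [0.778, 0.628, 0.0, 0.0]
force: [-0.9, -0.4, -0.5]
grip_width: 0.678
```

servo_tool --pt "0 0 -15 0 0 0 -0.4" --pt "0 0 -40 0 0 0 -0.4" --pt "0 0 -70 0 0 0 -0.4" --pt "0 0 -90 0 0 0 -0.4" --pt "0 0 -90 0 0 0 -0.4"

```text
t: 7.4
eef_pos: [666.0, 30.5, 204.2]
eef_rot: [0.778, 0.628, 0.001, 0.001]
force: [-0.0, -0.6, 0.1]
grip_width: 0.7
```

servo_tool --pt "0 0 0 0 0 0 -0.4" --pt "0 0 0 0 0 0 -0.4" --pt "0 0 0 0 0 0 -0.4" --pt "0 0 0 0 0 0 -0.4" --pt "0 0 0 0 0 0 -0.4"

```text
t: 8.02
eef_pos: [665.0, 30.3, 201.9]
eef_rot: [0.778, 0.628, -0.0, -0.0]
force: [0.6, -0.4, 1.3]
grip_width: 0.7
```

servo_tool --pt "0 0 0 0 0 0 -0.4" --pt "0 0 0 0 0 0 -0.4" --pt "0 0 0 0 0 0 -0.4" --pt "0 0 0 0 0 0 -0.4" --pt "0 0 0 0 0 0 -0.4"

```text
t: 8.65
eef_pos: [665.0, 30.3, 202.0]
eef_rot: [0.778, 0.628, -0.0, 0.0]
force: [0.2, -0.1, -0.1]
grip_width: 0.7
```

servo_tool --pt "0 0 0 0 0 0 -0.4" --pt "0 0 0 0 0 0 -0.4" --pt "0 0 0 0 0 0 -0.4" --pt "0 0 0 0 0 0 -0.4" --pt "0 0 0 0 0 0 -0.4"

```text
t: 9.28
eef_pos: [665.0, 30.2, 202.0]
eef_rot: [0.778, 0.628, -0.0, 0.0]
force: [0.0, 0.7, -0.2]
grip_width: 0.703
```

Run:
```python
from h import *
e=grab('scene'); f=e['frame']; cv2.imwrite('pics/c6.png',cv2.resize(f[150:330,150:330],(600,600)))
import time
e2=arm.get_image('scene')['frame']; print('moving px',(cv2.absdiff(f,e2)[150:330,150:330].max(2)>40).sum())
```

```text
moving px 0
```

View pics/c6.png

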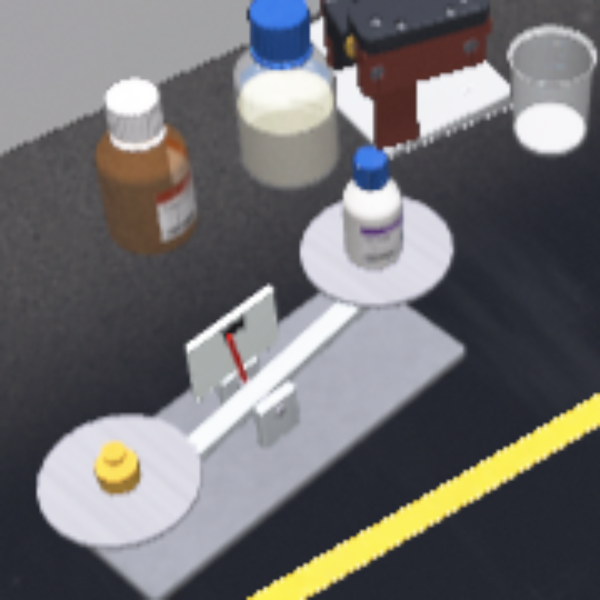

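At rest 2.8 s after release, the bottle stands on its pan at (373,230). That pan is still up and the beam and pointer are as before, so the bottle is spent and goes in the red tray. I regrasp it.

servo_tool --pt "0 0 35 0 0 0 -0.3" --pt "0 0 65 0 0 0 -0.3" --pt "0 0 82 0 0 0 -0.3" --pt "0 0 89 0 0 0 -0.3" --pt "0 0 89 0 0 0 -0.1"

```text
t: 10.0
eef_pos: [665.3, 30.3, 113.3]
eef_rot: [0.778, 0.628, 0.0, 0.0]
force: [-0.1, 0.1, 0.1]
grip_width: 0.578
```

servo_tool --pt "0 0 0 0 0 0 0.1" --pt "0 0 0 0 0 0 0.5" --pt "0 0 0 0 0 0 1" --pt "0 0 0 0 0 0 1" --pt "0 0 0 0 0 0 1"

```text
t: 10.62
eef_pos: [665.1, 30.3, 113.1]
eef_rot: [0.778, 0.628, 0.0, 0.0]
force: [0.7, 0.3, 0.6]
grip_width: 0.373
```

servo_tool --pt "0 0 -5 0 0 0 1" --pt "0 0 -20 0 0 0 1" --pt "0 0 -50 0 0 0 1" --pt "0 0 -80 0 0 0 1" --pt "0 0 -80 0 0 0 1"

```text
t: 11.25
eef_pos: [666.6, 30.8, 196.8]
eef_rot: [0.778, 0.628, 0.002, 0.002]
force: [0.1, -0.4, -0.9]
grip_width: 0.374
```

Run:
```python
from h import *
S=np.load('pics/scene.npz')
f=S['frame'].copy(); m=cv2.inRange(cv2.cvtColor(f,cv2.COLOR_BGR2HSV),(0,180,120),(5,255,255)); m[:190]=0;m[250:]=0;m[:,:390]=0;m[:,480:]=0
r=cv2.minAreaRect(np.argwhere(m>0)[:,::-1].astype(np.float32)); print(r,atz(S,*r[0],10))
print('beaker',atz(np.load('pics/top.npz'),414,152,80)); print(arm.sense()['eef_pos'],delta([519,-310,190],-38))
```

```text
((433.72314453125, 221.484619140625), (54.82334899902344, 40.06321334838867), 29.74488067626953) [ 519.47513625 -308.05319625   10.        ]
beaker [ 750.75623034 -163.6217389    80.        ]
[666.63603298  30.81104357 196.76344502] (array([-364.3,  -72.7,    5.8]), array([ 0.0049, -0.0028,  0.4512]))
```

servo_tool --pt "-30 -6 1 0 0 0.04 1" --pt "-80 -16 1 0 0 0.1 1" --pt "-130 -26 2 0 0 0.16 1" --pt "-180 -36 3 0 0 0.22 1" --pt "-230 -46 3 0 0 0.28 1"

```text
t: 11.88
eef_pos: [570.3, -186.4, 189.4]
eef_rot: [0.859, 0.513, -0.0, -0.0]
force: [1.1, -1.2, -0.3]
grip_width: 0.379
```

```bash
python3 -c "
from h import *
print(arm.sense()['eef_pos'],delta([519,-309,190],-38))"
```

```text
[ 570.33980791 -186.37587791  189.41677157] (array([-132.3,   12.9,   -0.6]), array([-0.0009,  0.0004,  0.1692]))
```

servo_tool --pt "-45 4 0 0 0 0.06 1" --pt "-90 9 0 0 0 0.12 1" --pt "-118 12 0 0 0 0.17 1" --pt "-130 13 0 0 0 0.17 1" --pt "-130 13 0 0 0 0.17 1"

```text
t: 12.5
eef_pos: [521.9, -305.1, 189.9]
eef_rot: [0.898, 0.439, 0.0, -0.0]
force: [0.3, 0.1, -0.2]
grip_width: 0.375
```

Run:
```python
from h import *
print(arm.sense()['eef_pos'],delta([519,-309,32.5],-38))
e=grab('scene'); cv2.imwrite('pics/c7.png',cv2.resize(e['frame'][130:280,350:510],None,fx=4,fy=4))
```

```text
[ 521.93061937 -305.14596206  189.86273416] (array([-4.900e+00,  1.000e-01,  1.574e+02]), array([-0.0003, -0.0005,  0.0022]))
```

View pics/c7.png

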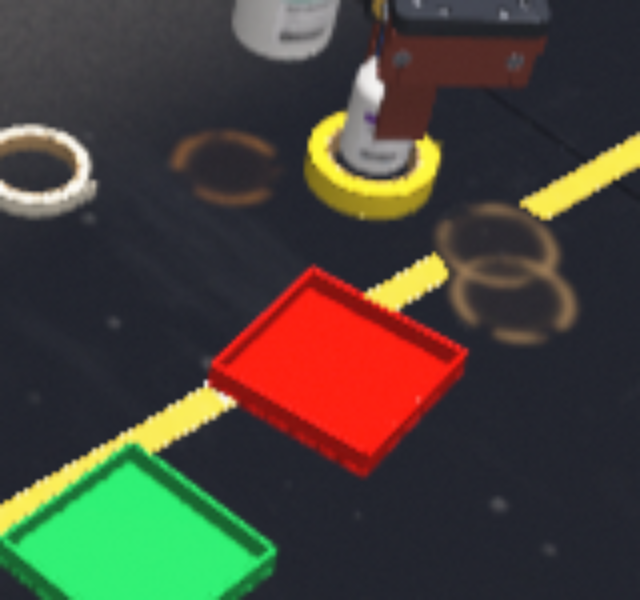

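The bottle is held upright, and its offset from the red tray, centre (338,370), is only parallax. I descend and place it.

servo_tool --pt "-3 0 40 0 0 0 1" --pt "-5 0 85 0 0 0 1" --pt "-5 0 125 0 0 0 1" --pt "-5 0 148 0 0 0 1" --pt "-5 0 155 0 0 0 1"

```text
t: 13.18
eef_pos: [518.9, -307.1, 33.6]
eef_rot: [0.898, 0.44, -0.0, -0.001]
force: [-0.4, -0.6, 0.2]
grip_width: 0.379
```

servo_tool --pt "0 0 1.5 0 0 0 1" --pt "0 0 2.5 0 0 0 1" --pt "0 0 2.5 0 0 0 1"

```text
t: 13.55
eef_pos: [519.2, -309.8, 33.5]
eef_rot: [0.899, 0.439, 0.0, 0.001]
force: [0.9, -0.2, -0.2]
grip_width: 0.374
```

Run:
```python
from h import *
e=grab('scene'); cv2.imwrite('pics/c8.png',cv2.resize(e['frame'][130:280,350:510],None,fx=4,fy=4))
```

```text
(no output)
```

View pics/c8.png

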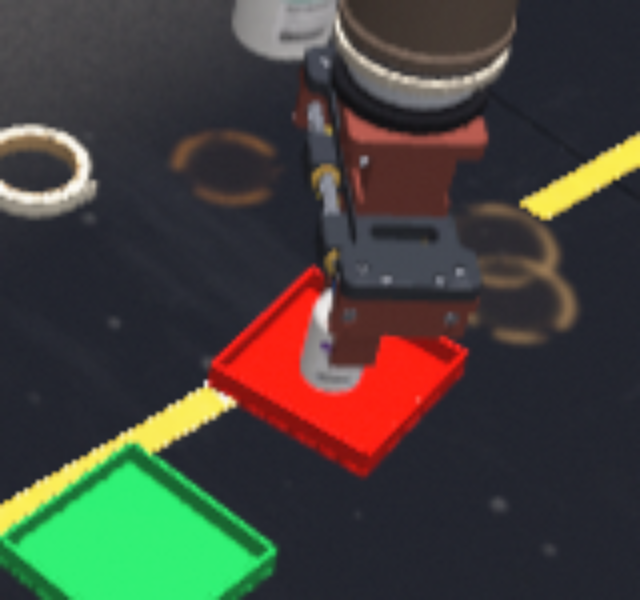

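The bottle is centred in the red tray, its base at (333,378). I lower gently until it makes contact.

servo_tool --pt "0 0 0.7 0 0 0 1" --pt "0 0 1.5 0 0 0 1" --pt "0 0 1.5 0 0 0 1"

```text
t: 13.98
eef_pos: [518.9, -309.8, 32.0]
eef_rot: [0.899, 0.439, 0.0, 0.0]
force: [-2.0, 0.2, 7.7]
grip_width: 0.382
```

servo_tool --pt "0 0 0.7 0 0 0 1" --pt "0 0 1.5 0 0 0 1" --pt "0 0 1.5 0 0 0 1"

```text
t: 14.35
eef_pos: [519.0, -309.9, 31.2]
eef_rot: [0.899, 0.439, 0.0, 0.001]
force: [-3.2, 1.7, 13.0]
grip_width: 0.372
```

Contact made, at 8 then 13 N. I ease back up, then release and retreat.

servo_tool --pt "0 0 -2 0 0 0 1" --pt "0 0 -2 0 0 0 0.2" --pt "0 0 -2 0 0 0 0.0" --pt "0 0 -2 0 0 0 -0.3" --pt "0 0 -2 0 0 0 -0.3"

```text
t: 14.98
eef_pos: [518.6, -309.5, 31.3]
eef_rot: [0.899, 0.439, -0.0, -0.0]
force: [0.1, 0.5, -0.1]
grip_width: 0.643
```

servo_tool --pt "0 0 -15 0 0 0 -0.3" --pt "0 0 -45 0 0 0 -0.3" --pt "0 0 -85 0 0 0 -0.3" --pt "0 0 -130 0 0 0 -0.3" --pt "0 0 -170 0 0 0 -0.3"

```text
t: 15.6
eef_pos: [518.8, -309.5, 204.5]
eef_rot: [0.898, 0.439, 0.001, 0.001]
force: [0.3, -0.6, -1.2]
grip_width: 0.653
```

servo_tool --pt "0 0 0 0 0 0 -0.3" --pt "0 0 0 0 0 0 -0.3" --pt "0 0 0 0 0 0 -0.3" --pt "0 0 0 0 0 0 -0.3"

```text
t: 16.1
eef_pos: [518.2, -309.4, 200.6]
eef_rot: [0.898, 0.439, -0.0, -0.001]
force: [0.4, 0.4, -0.3]
grip_width: 0.652
```

Run:
```python
from h import *
e=grab('scene'); cv2.imwrite('pics/c9.png',e['frame'])
```

```text
(no output)
```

View pics/c9.png

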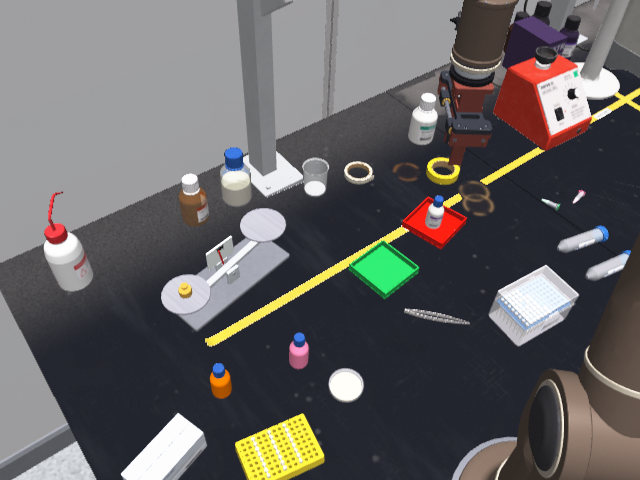

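The bottle stands upright in the red tray at (434,215). The gripper is clear of it and nothing else has moved, so I hand in the job.

```bash
python3 -c "
from h import *
print(arm.finish_job())"
```

```text
the job is handed in; nothing more can be done
None
```

The dropper bottle is spent, so I stood it in the red tray, and the job is handed in. It took about 16 s of robot time.

- **Weighing:** I stood the white, purple-banded bottle at the centre of the empty pan and let go. Nearly 3 s later its pan was still up, the beam tilted as before, and two pictures in a row showed no movement.
- **Placing:** The last picture shows the bottle upright near the middle of the red tray. The gripper is open and clear above it, and the orange and pink look-alikes are untouched. Setting it down pressed up to about 13 N on the tray floor before I eased off.
- **Disagreements:** My automatic ellipse fit of the pan failed because it picked up the balance base. I used hand-read pixel centres from both cameras instead; they differed by about 4 mm, and an overlay matched the disc. No other check failed.

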